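Start the drum-clean cycle on the countertop washer

ROBOT

A 6-joint arm with a two-finger parallel gripper is mounted at the origin on a cart in front of the work surface, level with it; the furniture and walls round the work are solid. World frame = base frame: x ahead of the robot, y to its left, z up, the work surface at z = 0. Lengths are in m, angles in degrees, forces in N, time in s.
With the tool pointing down it reaches from about 0.25 to 0.725 m from the base axis. Payload 9.7 kg.
Tool frame: the origin (TCP) lies midway between the tips of the shut fingers; the grasp point (between the pads) lies 19 mm behind it; z points along the fingers, y is the line along which they close (so a half turn about z gives the same grasp; the last joint's range is limited). The gripper opens to 85 mm and grips with 20 to 120 N. Pads are 22 mm wide; open, the fingers measure 114 mm over their backs; the gripper's body (76 mm by 85 mm) begins 54 mm behind the grasp point. The pads swing forward as they close: fully open they stand 13 mm farther back than shut.
Start: joints at [0, 4.979, 10.078, 95.1, 0, 90], TCP at [0.55, -0, 0.231] pointing down, gripper open.
Joint ranges: [-179.16, 179.16], [-48.56, 103.87], [-65.8, 70.77], [-126.05, 130.52], [-82.76, 87.17], [-180, 180]. Speed limits (degrees/s): [127.2, 127.2, 147.25, 180, 180, 180].

INTERFACE

Orientations are given as [roll, pitch, yaw] about the fixed x, y, z axes, in that order (R = Rz(yaw) Ry(pitch) Rx(roll)).
In Python, from workcell import * gives the robot as it stands.
- The arm moves only by the tool servo_tool, never from a script. Its argument "moves" is a list of rows, each a list of 4 numbers: the shift along the world's x, y, z in shares of 50 cm (1.0 is 50 cm), then the turn about the world's z in shares of pi rad (1.0 is pi rad). A call has 1 to 20 rows; each row is the pose to reach, as a shift and turn from the pose commanded when the call began; what a row does not reach only later rows make up. A row lasts 1/12 s, in which the tool goes at most 41.7 mm and 7.16 degrees, less where a joint would pass 70% of its speed; a pose out of reach is approached as far as the arm can. A call with a gripper value outside its range is refused whole. "claw" is the closure, from 0 (fully open) to 1 (shut), set as the call begins (left out, the last holds). The fingers move at their own pace and stop on an object; "force" is the grip in N (left out, the last holds). Time passes only in rows, so rows that repeat a pose let the fingers close. It gives the time, the measured TCP pose, the force, the opening and the grip force at its end, in the units of the state.
- get_obs(): the state, without advancing time (a new reading comes with each control period).
- camera(name): name is "scene" or "side" or "wrist"; returns the picture (400x640x3 uint8, red, green, blue); there is no depth.
- get_calibration(name): a dict with "fx", "fy", "cx", "cy" (pixels), "rvec" (rotation vector, rad) and "tvec" (3), from world to camera coordinates, as OpenCV has them; the wrist camera has in their place "tool_from_camera" (4x4, takes a point from camera to tool coordinates, whose origin is the TCP and whose axes are the flange's). Camera axes: x right, y down, z forward; pixel columns grow to the right and rows downward; lengths in m; the calibration is good to about 2 mm. A picture is of the moment at which its call begins: read the wrist's pose just before it. get_calibration takes no time and is no camera call.
- job_done(): hands the job in; it is judged then, once.
The state is a dict: "time": time; "q": joint angles; "qd": joint speeds; "joint_efforts": joint torques, N m; "ee_pos": TCP position; "tcp_rot": TCP orientation; "wrist_force": force on the tool from outside, world axes, zero at the start; "torque": the same for the moment, N m; "opening": finger opening in m; "grasp_force": force on a finger pad.
Only numpy, scipy, OpenCV 4.12 (cv2) and the standard library are available. Lean on these libraries where they do the work, as an engineer would, in place of code of your own. Each camera call takes 0.05 s, during which the arm holds its last target. There are 200 camera calls.

TASK

Start an empty drum-clean cycle on the little white washer with light touches of the fingertips. Push the half-open lid gently down until it is shut, then press the red-dot end of the left rocker switch fully down to turn the power on, then the blue-dot end of the middle rocker fully down to choose drum clean, and last tap the green start button down and let it up, strictly in that order. Lift or pinch nothing, do not raise the lid or shove the washer along the worktop, and leave the things around it alone.

Things in the scene. Friction and masses are not known exactly. Their poses are not given: they have to be found in the camera images.
- washer: white and grey countertop washer, 260 mm deep (x) x 240 wide (y), 4 kg, loose on rubber feet. Origin: centre of underside; z up, +x from its front (controls) to its back, +y its left seen from the front. Rear deck 163 mm high, top of the shut lid 176. Control panel: the front 95 mm, middle at x=-83, z=142, rising 0.175 rad to the back. Rocker pivots at x=-83, y=72 and 0; start at x=-93, y=-72
- lid_hinge (a point): middle of the lid's hinge line, at the back of the deck: x=+122, y=0, z=167 mm in the washer's frame, with the washer's axes. The line runs along the washer's y.
- lid_edge (a point): point on the lid's outer (upper) face, on its centre line, 142 mm from the hinge line, 23 mm in from the free edge; moves with the lid. z: outer face's normal (up when shut), x towards the hinge, y left. The outer face lies 9 mm off the hinge line. Lid white, 212 mm wide, 11 thick, with a round clear window 112 across and a 60 mm wide grey lip at its free front edge
- lid (a joint): lid angle in rad: 0 shut, 1.05 fully open; starts 0.5 to 0.9. A stiff friction hinge: the lid stays where it is left; about 1 to 4 N on its outer face near the free edge moves it.
- power_end (a point): middle of the red dot on the left rocker's top face, 18 mm from the pivot, at its NEAR end (to the front). White saddle-shaped cap 52 mm long (front to back) x 28 wide, each half rising 0.18 rad to its end; black frame 3 mm high. The dot is 15 mm off the panel when up, 9 when down. z: cap's up axis, y left. Pressing here, straight down or square to the panel, switches it on
- power (a joint): left rocker's angle in rad: -0.18 off (start, red-dot end up), +0.18 on (red-dot end down). It does not spring back: it stays at the angle it is pressed to, so press it right down; about 1 to 2 N at the dot, which sinks 6.4 mm.
- programme_end (a point): middle of the blue dot on the middle rocker, on its top face 18 mm from the pivot: its FAR end (towards the lid). Grey cap, otherwise the same size and the same way of pressing as the left rocker.
- programme (a joint): middle rocker's angle in rad: -0.18 ordinary wash (start, blue-dot end up), +0.18 drum clean (blue-dot end down); stays where pressed, like the left one.
- start_top (a point): centre of the top face of the round green start button at the right of the panel, 34 mm across, standing 11 mm off the panel; point z is its outward normal.
- start (a joint): start button's travel in m: 0 up, 0.005 fully down. A spring brings it back: about 1.5 N to begin, 4 N fully down.
- dispenser: taupe soap dispenser with a pump head, 69x78x180 mm. Loose bystander; leave it where it stands. Origin: centre of its underside.
- stain_dropper: small brown dropper bottle, 33 mm across, 102 high. Loose bystander; leave it where it stands. Origin: centre of its underside.
- polish_tin: round pot, white with a tan lid, 65 mm across, 29 high. Loose bystander; leave it where it stands. Origin: centre of its underside.
- marker: green and white marker pen, 135 mm long, lying near the washer's right front. Loose bystander; leave it where it stands. Origin: centre of its underside.
- peg_yellow: yellow clothes peg, 72 mm long, lying. Loose bystander; leave it where it stands. Origin: centre of its underside.
- peg_pink: pink clothes peg, 72 mm long, lying. Loose bystander; leave it where it stands. Origin: centre of its underside.

How it is judged:
By the outcome, as a careful person would: the job done as asked, in the order asked, and still so for the second after the job is handed in, with the robot touching nothing.
It also fails if it takes over 48 s, if anything falls off the work surface, if the arm or the gripper's body presses on something with over 40 N, if the wrist force passes 120 N, or if a joint passes its speed limit or range.

## Working session

There is one attempt and no reset: what is moved stays moved. The work goes in short steps, Python scripts to look and compute and a tool call to move; the robot and the scene stay as the last step left them, time stands still between calls to the robot, and variables do not carry over. Pictures are saved under pics/ and viewed, at most 10 in all, crops included, and the job is handed in when it is done.

Besides the shell and the picture viewer there is one more tool, called after "Request:" as name(argument=value, ...), one argument or row to a line, values as JSON. servo_tool: Moves the arm, as the interface text tells. Its arguments: {"type":"object","properties":{"moves":{"type":"array","items":{"type":"array","items":{"type":"number"}}},"claw":{"type":"number"},"force":{"type":"number"}},"required":["moves"]}

```bash
mkdir -p pics
python3 - <<'E'
from workcell import *
import cv2
o=get_obs();print(o)
for n in("scene","side"):
    cv2.imwrite(f"pics/{n}0.png",camera(n)[:,:,::-1]);print(n,get_calibration(n))
E
```

```text
{'time': 0.0, 'q': array([ 1.12925997e-03,  5.00967207e+00,  1.00358042e+01,  9.50979647e+01,
       -9.92634915e-04,  9.00021587e+01]), 'qd': array([-0.03060984, -0.09973494, -0.0262469 ,  0.0390695 , -0.02235713,
       -0.03390513]), 'joint_efforts': array([ 8.34953844e-04, -5.20263541e+01,  4.64707446e+01,  1.43499003e-02,
        2.60635061e-04, -3.26334953e-05]), 'ee_pos': array([5.49788963e-01, 5.89840507e-06, 2.30608848e-01]), 'tcp_rot': array([-1.79928167e+02,  9.95340589e-04,  8.99989718e+01]), 'wrist_force': array([-0.12660929,  0.73216367, -0.13824772]), 'torque': array([0.00200035, 0.02916   , 0.01710503]), 'grasp_force': 0.01188307968504887, 'opening': 0.08527912424489485}
scene {'fx': 469.8695551565814, 'fy': 469.8695551565814, 'cx': 314.36666368401177, 'cy': 197.20162754602063, 'rvec': array([ 2.06711418, -0.94948783,  0.4733066 ]), 'tvec': array([-0.32295454,  0.37267363,  1.13936959])}
side {'fx': 511.33526438877, 'fy': 511.33526438877, 'cx': 320.56999429090007, 'cy': 200.04164892976445, 'rvec': array([ 1.84510067, -0.58544759,  0.39692656]), 'tvec': array([-0.40351057,  0.24587179,  1.1541571 ])}
```

View pics/scene0.png

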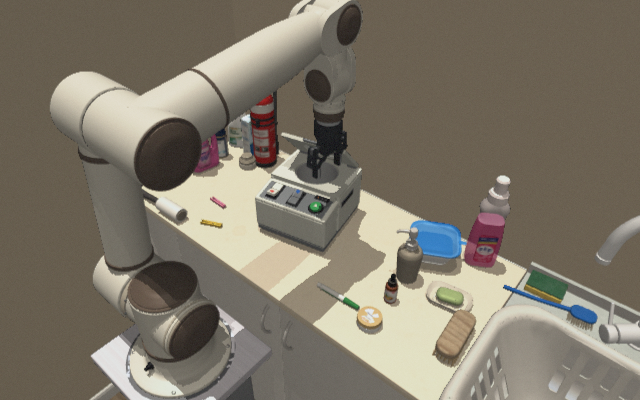

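View pics/side0.png

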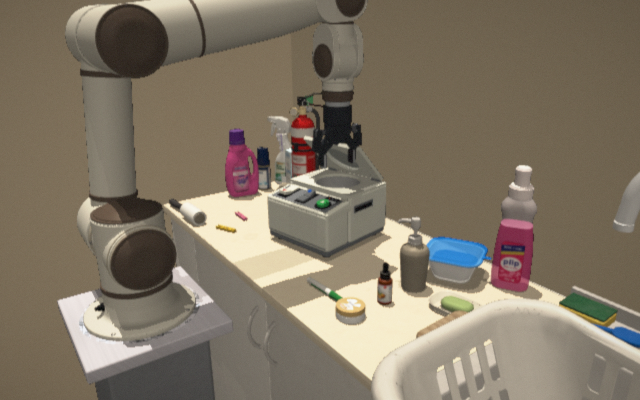

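The washer is under the gripper, with its lid half open behind it. I'll enlarge both views and look from the wrist.

Run:
```python
from workcell import *
import cv2,numpy as np
a=cv2.imread("pics/scene0.png")[120:260,240:380];b=cv2.imread("pics/side0.png")[130:270,255:395]
f=lambda a:cv2.resize(a,None,fx=4.2,fy=4.2,interpolation=cv2.INTER_CUBIC)
cv2.imwrite("pics/s1.png",f(a));cv2.imwrite("pics/d1.png",f(b))
o=get_obs();cv2.imwrite("pics/w1.png",camera("wrist")[:,:,::-1]);print(o['ee_pos'],o['tcp_rot'],get_calibration("wrist"))
```

```text
[5.49789981e-01 2.76169583e-06 2.30644098e-01] [-1.79930694e+02 -1.77360713e-03  9.00008059e+01] {'fx': 281.0642333778501, 'fy': 281.0642333778501, 'cx': 313.8960029852058, 'cy': 195.9323057478923, 'tool_from_camera': array([[-1.04898463e-04, -9.65890828e-01, -2.58949604e-01,
         6.65921129e-02],
       [ 9.99999357e-01,  1.91120506e-04, -1.11797792e-03,
        -3.08232066e-04],
       [ 1.12933519e-03, -2.58949555e-01,  9.65890187e-01,
        -1.42006200e-01],
       [ 0.00000000e+00,  0.00000000e+00,  0.00000000e+00,
         1.00000000e+00]])}
```

View pics/s1.png

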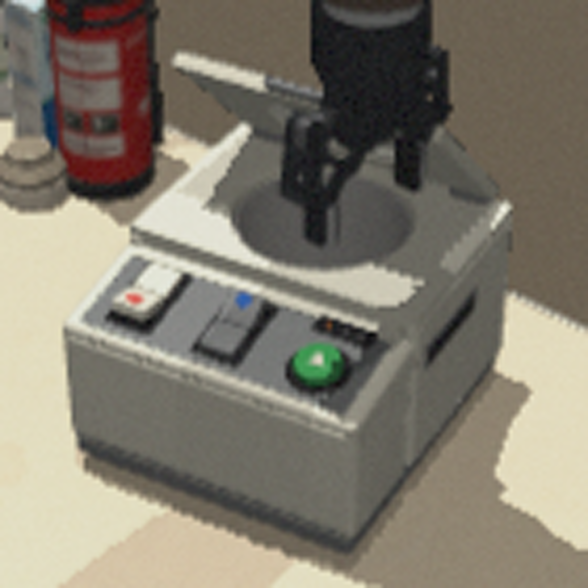

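View pics/d1.png

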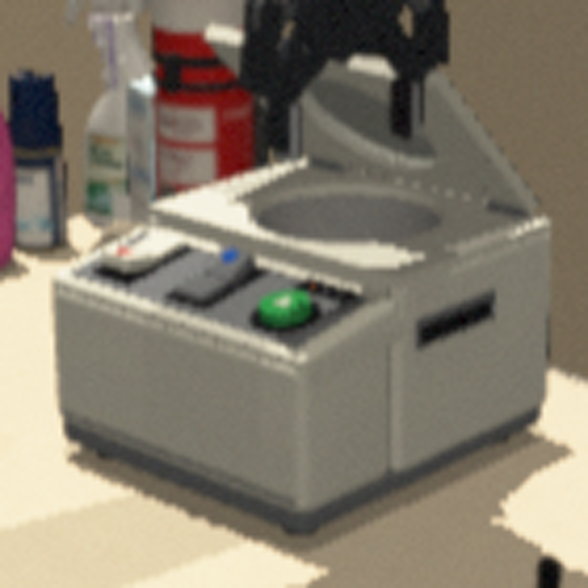

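View pics/w1.png

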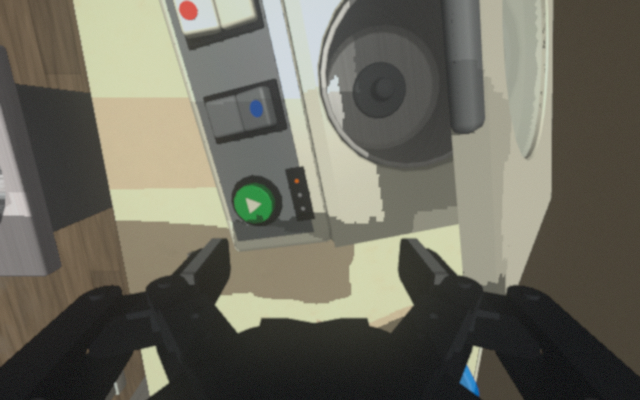

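```bash
cat > h.py <<'E'
from workcell import *
import cv2,numpy as np
from scipy.optimize import least_squares
from scipy.spatial.transform import Rotation as R
c,s=np.cos(.175),np.sin(.175)
def pan(t,y,n):return np.array([-.083+t*c-n*s,y,.142+t*s+n*c])
P=dict(red=pan(-.018,.072,.015),blue=pan(.018,0,.015),green=pan(-.010/c,-.072,.011))
def lid(d,y,n,a): # d from hinge to front
    return np.array([.122-d*np.cos(a)+n*np.sin(a),y,.167+d*np.sin(a)+n*np.cos(a)])
def W(p,X):return R.from_euler('z',p[2]).apply(X)+[p[0],p[1],0]
def proj(n,X,o=None):
    k=get_calibration(n)
    if n=="wrist":
        T=np.eye(4);T[:3,:3]=R.from_euler('xyz',o['tcp_rot'],degrees=True).as_matrix();T[:3,3]=o['ee_pos']
        Y=(np.linalg.inv(T@k['tool_from_camera'])@np.r_[X,1])[:3]
    else: Y=R.from_rotvec(k['rvec']).apply(X)+k['tvec']
    return np.array([k['fx']*Y[0]/Y[2]+k['cx'],k['fy']*Y[1]/Y[2]+k['cy']])
E
python3 - <<'E'
from h import *
o=get_obs()
S=lambda u,v:(240+u/4.2,120+v/4.2)
D=lambda u,v:(255+u/4.2,130+v/4.2)
ob=[("scene","red",S(134,298)),("scene","blue",S(244,299)),("scene","green",S(319,362)),
("side","red",D(125,250)),("side","blue",D(231,257)),("side","green",D(287,302)),
("wrist","red",(188,10)),("wrist","blue",(256,108)),("wrist","green",(254,203)),
("scene","lid",S(175,60)),("side","lid",D(207,30))]
def f(p):
    return np.concatenate([proj(n,W(p,lid(.165,.106,.004,p[3]) if k=="lid" else P[k]),o)-uv for n,k,uv in ob])
r=least_squares(f,[.55,.05,-.2,.7],loss='soft_l1')
print(r.x);print(f(r.x).reshape(-1,2).round(1));np.save("p.npy",r.x);p=r.x
for k in P:print(k,W(p,P[k]))
print("lid_edge",W(p,lid(.142,0,.009,p[3])),"corners",W(p,lid(.165,.106,.009,p[3])),W(p,lid(.165,-.106,.009,p[3])))
print("shut edge",W(p,lid(.142,0,.009,0)),"hinge",W(p,lid(0,0,0,0)))
for y in(.03,-.03,-.106):print(proj("wrist",W(p,lid(.165,y,.009,p[3])),o),proj("scene",W(p,lid(.165,y,.009,p[3]))))
E
```

```text
[0.5779858  0.08844491 0.19022035 0.75873632]
[[-0.5 -0.3]
 [ 0.2 -1.1]
 [-1.  -1.1]
 [-0.9  0.1]
 [ 0.4 -1.1]
 [-1.1 -0.5]
 [ 0.2  0.5]
 [ 5.5 -0.3]
 [-1.7  1.5]
 [-1.8 -0.6]
 [-2.2 -0.4]]
red [0.4628996  0.13960781 0.15363695]
blue [0.51132375 0.07560925 0.15990484]
green [ 4.98396051e-01 -2.02508719e-04  1.51063906e-01]
lid_edge [0.6026741  0.0931986  0.27122805] corners [0.56624194 0.19413074 0.28705217] [ 0.6063259  -0.01404533  0.28705217]
shut edge [0.55834654 0.08466341 0.176     ] hinge [0.69778523 0.1115121  0.167     ]
[ 440.72925225 -102.5566605 ] [302.36984725 138.70411466]
[455.66397786 141.34099824] [320.31104501 144.11868618]
[468.27183106 347.23871312] [343.93886369 151.2494539 ]
```

Run:
```python
from h import *
o=get_obs();p=np.load("p.npy")
for n,f in(("scene","scene0"),("side","side0"),("wrist","w1")):
    im=cv2.imread(f"pics/{f}.png").astype(int);b,g,r=im[...,0],im[...,1],im[...,2]
    for k,m in(("red",(r-g>60)&(r-b>60)),("blue",(b-r>50)&(b-g>30)),("green",(g-r>40)&(g-b>20))):
        uv=proj(n,W(p,P[k]),o);y,x=np.nonzero(m);d=np.hypot(x-uv[0],y-uv[1])<(25 if n=="wrist" else 8)
        print(n,k,uv.round(1),x[d].mean().round(1) if d.any() else None,y[d].mean().round(1) if d.any() else None,d.sum())
```

```text
scene red [271.4 190.7] 271.5 190.5 6
scene blue [298.3 190.1] 297.7 190.9 9
scene green [315.  205.1] 315.0 206.2 80
side red [283.9 189.6] 283.5 189.0 2
side blue [310.4 190. ] 309.3 190.4 9
side green [322.2 201.4] 322.5 202.8 80
wrist red [188.2  10.5] 187.8 9.9 264
wrist blue [261.5 107.7] 255.9 108.2 172
wrist green [252.3 204.5] 253.3 202.4 1049
```

Careful with the scale: shifts go in shares of 50 cm and turns go in shares of pi rad. That gives: 15 cm is 0.3, 14 cm is 0.28, 0.19 rad is 0.0605.

Request:
servo_tool(
  moves=[
    [0,0,0,0],
    [0,0,0,0],
    [0,0,0,0],
    [0,0,0,0],
    [-0.02,0,0.04,0],
    [-0.06,0,0.1,0],
    [-0.1,0,0.18,0],
    [-0.1,0.02,0.26,0.0159],
    [-0.08,0.08,0.3,0.0318],
    [0,0.14,0.3,0.0605],
    [0.06,0.17,0.28,0.0605],
    [0.09,0.18,0.26,0.0605],
    [0.09,0.18,0.22,0.0605],
    [0.09,0.18,0.18,0.0605],
    [0.09,0.18,0.18,0.0605],
    [0.09,0.18,0.18,0.0605],
  ],
  claw=1,
  force=20,
)

```text
time: 1.48
ee_pos: [0.5944, 0.0899, 0.3208]
tcp_rot: [-179.9, -0.0, 100.9]
wrist_force: [-0.5, 0.6, 1.1]
opening: 0.0002
grasp_force: 0.0
```

Scaled: -8.8 cm is -0.176, -6.3 cm is -0.126.

Request:
servo_tool(
  moves=[
    [0.03,0.009,-0.03,0],
    [0.03,0.009,-0.06,0],
    [0.03,0.009,-0.076,0],
    [0.03,0.009,-0.086,0],
    [0.024,0.008,-0.098,0],
    [0.016,0.006,-0.108,0],
    [0.006,0.004,-0.118,0],
    [-0.002,0.003,-0.126,0],
    [-0.01,0.002,-0.136,0],
    [-0.018,0,-0.148,0],
    [-0.026,-0.002,-0.162,0],
    [-0.032,-0.003,-0.176,0],
    [-0.032,-0.003,-0.176,0],
  ],
)

```text
time: 2.57
ee_pos: [0.5782, 0.0883, 0.2335]
tcp_rot: [-180.0, 0.0, 100.9]
wrist_force: [-0.9, -0.4, -0.4]
opening: 0.0002
grasp_force: 0.0
```

Run:
```python
from workcell import *
import cv2,numpy as np
a=[camera(n)[y:y+130,x:x+130,::-1] for n,x,y in(("scene",245,120),("side",265,125))]
cv2.imwrite("pics/c2.png",cv2.resize(np.hstack(a),None,fx=3,fy=3,interpolation=cv2.INTER_CUBIC))
```

```text
(no output)
```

View pics/c2.png

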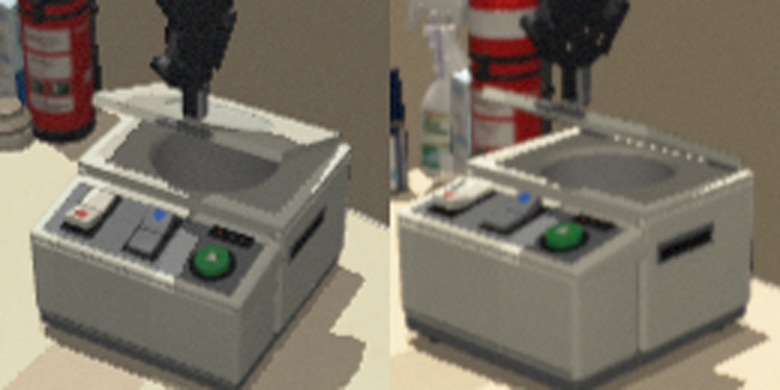

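The picture shows the lid following the fingertip, now about half as open (lip near (200,125) in the left half). I'll continue along the arc.

Request:
servo_tool(
  moves=[
    [-0.006,-0.001,-0.014,0],
    [-0.012,-0.002,-0.028,0],
    [-0.016,-0.003,-0.042,0],
    [-0.02,-0.004,-0.056,0],
    [-0.024,-0.004,-0.07,0],
    [-0.026,-0.005,-0.084,0],
    [-0.028,-0.006,-0.094,0],
    [-0.03,-0.006,-0.102,0],
    [-0.03,-0.006,-0.108,0],
    [-0.03,-0.006,-0.112,0],
    [-0.03,-0.006,-0.112,0],
  ],
)

```text
time: 3.58
ee_pos: [0.5639, 0.0855, 0.1769]
tcp_rot: [-180.0, 0.0, 100.9]
wrist_force: [0.2, 0.1, -0.8]
opening: -0.0001
grasp_force: 0.0
```

Scaled: -0.2 cm is -0.004, -0.1 cm is -0.002.

Request:
servo_tool(
  moves=[
    [0,0,-0.002,0],
    [0,0,-0.004,0],
    [0,0,-0.004,0],
  ],
)

```text
time: 3.83
ee_pos: [0.5642, 0.0856, 0.176]
tcp_rot: [179.9, -0.0, 100.9]
wrist_force: [-1.9, -0.8, 3.8]
opening: 0.0
grasp_force: 2.1
```

Scaled: -0.15 cm is -0.003, -0.1 cm is -0.002.

Request:
servo_tool(
  moves=[
    [0,0,-0.002,0],
    [0,0,-0.003,0],
    [0,0,-0.003,0],
  ],
)

```text
time: 4.08
ee_pos: [0.5642, 0.0855, 0.1759]
tcp_rot: [179.9, 0.0, 100.9]
wrist_force: [-3.4, -0.8, 13.3]
opening: -0.0002
grasp_force: 6.5
```

Scaled: -10.4 cm is -0.208, 5.3 cm is 0.106.

Request:
servo_tool(
  moves=[
    [0,0,0.02,0],
    [0,0,0.04,0],
    [-0.06,0.03,0.06,0],
    [-0.12,0.06,0.06,0],
    [-0.18,0.09,0.06,0],
    [-0.208,0.106,0.05,0],
    [-0.208,0.106,0.02,0],
    [-0.208,0.106,-0.01,0],
    [-0.208,0.106,-0.01,0],
    [-0.208,0.106,-0.01,0],
  ],
)

```text
time: 4.92
ee_pos: [0.4598, 0.1385, 0.1691]
tcp_rot: [-180.0, 0.0, 100.9]
wrist_force: [0.6, -0.2, -0.0]
opening: -0.0003
grasp_force: 0.0
```

Run:
```python
from h import *
o=get_obs();print(o['ee_pos'],o['wrist_force'])
a=camera("scene")[160:240,255:335,::-1];b=camera("side")[160:240,265:345,::-1]
cv2.imwrite("pics/c3.png",cv2.resize(np.hstack([a,b]),None,fx=5,fy=5,interpolation=cv2.INTER_CUBIC))
```

```text
[0.45983942 0.13848796 0.16908205] [ 0.62263006 -0.24363311 -0.031595  ]
```

View pics/c3.png

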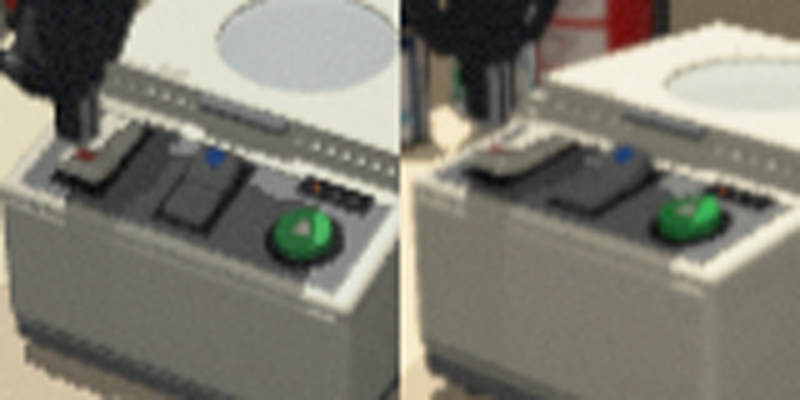

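The lid is shut and the fingertip stands over the red dot at (85,155). Pressing now.

Scaled: -1.85 cm is -0.037, -1.7 cm is -0.034.

Request:
servo_tool(
  moves=[
    [0,0,-0.012,0],
    [0,0,-0.02,0],
    [0,0,-0.026,0],
    [0,0,-0.03,0],
    [0,0,-0.034,0],
    [0,0,-0.037,0],
    [0,0,-0.037,0],
  ],
)

```text
time: 5.6
ee_pos: [0.4598, 0.1384, 0.15]
tcp_rot: [-180.0, 0.0, 100.9]
wrist_force: [0.3, 1.1, -0.4]
opening: -0.0
grasp_force: 0.1
```

Scaled: -0.3 cm is -0.006, -0.2 cm is -0.004.

Request:
servo_tool(
  moves=[
    [0,0,-0.002,0],
    [0,0,-0.004,0],
    [0,0,-0.006,0],
    [0,0,-0.006,0],
  ],
)

```text
time: 5.93
ee_pos: [0.46, 0.1385, 0.1484]
tcp_rot: [179.9, -0.0, 100.9]
wrist_force: [-5.0, -2.1, 8.8]
opening: 0.0001
grasp_force: 5.2
```

Scaled: -6.3 cm is -0.126, 4.8 cm is 0.096.

Request:
servo_tool(
  moves=[
    [0,0,0.02,0],
    [0,0,0.06,0],
    [0.03,-0.04,0.08,0],
    [0.07,-0.09,0.08,0],
    [0.096,-0.126,0.08,0],
    [0.096,-0.126,0.06,0],
    [0.096,-0.126,0.05,0],
    [0.096,-0.126,0.05,0],
    [0.096,-0.126,0.05,0],
  ],
)

```text
time: 6.68
ee_pos: [0.5074, 0.076, 0.172]
tcp_rot: [-179.9, -0.0, 100.9]
wrist_force: [-0.2, 0.5, -0.2]
opening: -0.0003
grasp_force: 0.0
```

Run:
```python
from h import *
o=get_obs();print(o['ee_pos'],o['wrist_force'])
a=camera("scene")[160:240,255:335,::-1];b=camera("side")[160:240,265:345,::-1]
cv2.imwrite("pics/c4.png",cv2.resize(np.hstack([a,b]),None,fx=5,fy=5,interpolation=cv2.INTER_CUBIC))
```

```text
[0.50739383 0.07604604 0.17195973] [-0.15209119  0.45370386 -0.21512318]
```

View pics/c4.png

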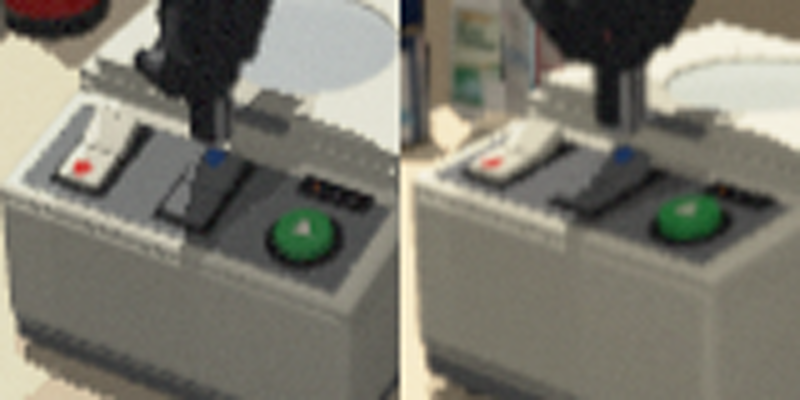

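The left rocker now has its red end down at (83,168), and the fingertip is over the blue dot at (213,157).

Scaled: -1.8 cm is -0.036, -1.5 cm is -0.03.

Request:
servo_tool(
  moves=[
    [0,0,-0.01,0],
    [0,0,-0.016,0],
    [0,0,-0.022,0],
    [0,0,-0.026,0],
    [0,0,-0.03,0],
    [0,0,-0.033,0],
    [0,0,-0.036,0],
    [0,0,-0.036,0],
  ],
)

```text
time: 7.45
ee_pos: [0.5082, 0.0755, 0.1548]
tcp_rot: [179.9, -0.0, 100.9]
wrist_force: [0.4, -0.3, 4.4]
opening: -0.0
grasp_force: 1.8
```

Request:
servo_tool(
  moves=[
    [0,0,-0.002,0],
    [0,0,-0.003,0],
    [0,0,-0.003,0],
  ],
)

```text
time: 7.7
ee_pos: [0.5084, 0.0756, 0.1544]
tcp_rot: [179.9, -0.0, 100.9]
wrist_force: [-2.3, -0.7, 11.4]
opening: 0.0004
grasp_force: 5.9
```

Scaled: -7.5 cm is -0.15, -1.3 cm is -0.026.

Request:
servo_tool(
  moves=[
    [0,0,0.02,0],
    [0,0,0.06,0],
    [-0.01,-0.05,0.08,0],
    [-0.02,-0.11,0.08,0],
    [-0.026,-0.15,0.07,0],
    [-0.026,-0.15,0.04,0],
    [-0.026,-0.15,0.03,0],
    [-0.026,-0.15,0.03,0],
    [-0.026,-0.15,0.03,0],
  ],
)

```text
time: 8.45
ee_pos: [0.4948, 0.0009, 0.1678]
tcp_rot: [-180.0, -0.0, 100.9]
wrist_force: [0.2, 0.6, -0.2]
opening: -0.0003
grasp_force: 0.0
```

Run:
```python
from h import *
o=get_obs();print(o['ee_pos'],o['wrist_force'])
a=camera("scene")[160:240,255:335,::-1];b=camera("side")[160:240,265:345,::-1]
cv2.imwrite("pics/c5.png",cv2.resize(np.hstack([a,b]),None,fx=5,fy=5,interpolation=cv2.INTER_CUBIC))
```

```text
[0.49484331 0.00085642 0.16784412] [ 0.24438947  0.63409224 -0.17596231]
```

View pics/c5.png

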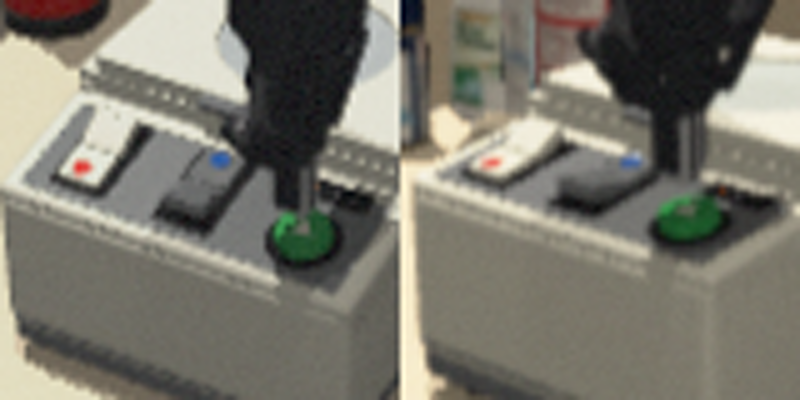

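The blue end is down at (220,160) with its near end raised, and the fingertip is over the green button at (303,235).

Scaled: -2.1 cm is -0.042, -2 cm is -0.04.

Request:
servo_tool(
  moves=[
    [0,0,-0.012,0],
    [0,0,-0.022,0],
    [0,0,-0.028,0],
    [0,0,-0.032,0],
    [0,0,-0.036,0],
    [0,0,-0.04,0],
    [0,0,-0.042,0],
    [0,0,-0.042,0],
  ],
)

```text
time: 9.22
ee_pos: [0.4953, 0.0006, 0.1471]
tcp_rot: [179.9, -0.0, 100.9]
wrist_force: [2.0, 1.6, 3.7]
opening: -0.0
grasp_force: 1.6
```

Scaled: -0.2 cm is -0.004, -0.1 cm is -0.002.

Request:
servo_tool(
  moves=[
    [0,0,-0.002,0],
    [0,0,-0.004,0],
    [0,0,-0.004,0],
  ],
)

```text
time: 9.47
ee_pos: [0.4955, 0.0006, 0.1466]
tcp_rot: [179.8, 0.0, 100.9]
wrist_force: [-1.2, 2.2, 13.3]
opening: 0.0002
grasp_force: 6.6
```

The button is bottomed at 13 N, so I'll release it and back away.

Scaled: 17 cm is 0.34, 16 cm is 0.32.

Request:
servo_tool(
  moves=[
    [0,0,0.012,0],
    [0,0,0.04,0],
    [0,0,0.1,0],
    [-0.04,0,0.18,0],
    [-0.1,0,0.26,0],
    [-0.16,0,0.32,0],
    [-0.24,0,0.34,0],
    [-0.24,0,0.34,0],
    [-0.24,0,0.34,0],
  ],
)

```text
time: 10.22
ee_pos: [0.3734, 0.0003, 0.317]
tcp_rot: [179.8, 0.1, 100.9]
wrist_force: [0.5, 0.3, 0.2]
opening: -0.0002
grasp_force: 0.0
```

Run:
```python
from h import *
o=get_obs();print(o['ee_pos'],o['wrist_force'])
a=camera("scene")[150:250,245:365,::-1];b=camera("side")[150:250,265:385,::-1]
cv2.imwrite("pics/c6.png",cv2.resize(np.hstack([a,b]),None,fx=3.3,fy=3.3,interpolation=cv2.INTER_CUBIC))
```

```text
[3.73402148e-01 3.46844172e-04 3.17003881e-01] [0.45408184 0.33404093 0.24023746]
```

View pics/c6.png

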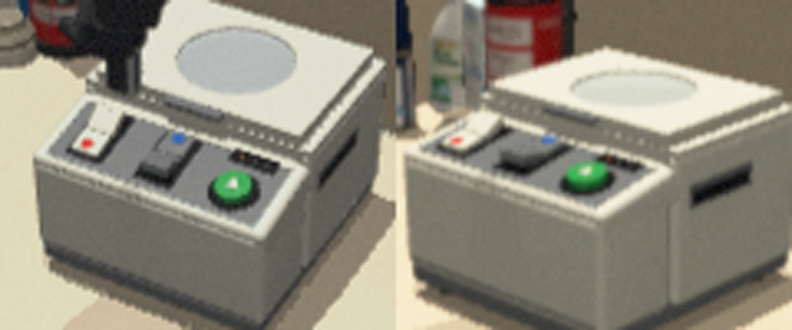

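The lid is shut, the red dot (87,143) and blue dot (179,139) ends are down, the green button (234,186) is back up, and the arm is clear.

```bash
python3 -c "
from workcell import *
print(job_done())"
```

```text
the job is handed in; nothing more can be done
None
```

Job handed in at about 10 s: I shut the lid, switched the power on, chose drum clean and tapped start, in that order; the final pictures show the lid shut, both rockers down, the button back up and the washer apparently unmoved.

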